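Slide the backing plate under the jig's bridge and home to its stop

TASK

On the brazing bench, push the steel backing plate along the bench under the jig's low bridge until its leading edge is home and flush against the jig's end stop, then back away. Push it with the fingertips or the outside of the fingers only: do not pinch or lift it or tip it up, it has to slide flat all the way. Leave the tools and other things on the bench where they are.

Things in the scene. Friction and masses are not known exactly. Their poses are not given: they have to be found in the camera images.
- plate: Loose bright steel plate, 0.5-0.9 kg: a slab 130 (x) x 90 (y) x 8 mm on two cross runners 6 mm high, so the slab lies 6 to 14 mm above the bench. Runners: 10 mm wide, 80 mm long in y, at x = -28 and +28 mm; the ends overhang by 32 mm, and pressing down on an end tips the plate. Origin: centre of the underside, on the bench; x points to its leading edge, z up.
- plate_nose (a point): Middle of the plate's leading edge: 65 mm ahead of the plate's origin, 10 mm above the bench. At the start the plate lies on the open bench before the bridge, its origin 150 to 170 mm before the bridge's centre, up to 30 mm to either side of the jig's centre line and turned up to 0.22 rad from it.
- plate_tail (a point): Middle of the plate's trailing edge: 65 mm behind the plate's origin, 10 mm above the bench. The plate is pushed here; this end stays out in front of the bridge, its edge 50 mm short of it when the plate is home.
- jig: Fixed dark steel jig. Origin on the bench under the bridge's middle; x is the sliding direction (to the robot's left within 0.25 rad), y towards the robot. Bridge: a bar 40 (x) x 150 (y) mm, 18 to 32 mm high (bolts to 41), on two feet; the gate between them is 108 mm wide, 18 mm high: the plate has 9 mm each side, 4 mm above. Low bars (10 mm high) at y = +-66 mm join it to the stop.
- jig_gate (a point): Middle of the gate's entrance at bench level: x = -20 mm of the jig. From the feet two small lead-in wings, 18 mm high, flare outwards towards -x as far as x = -46 mm, where they are about 140 mm apart.
- jig_stop (a point): Middle of the end stop's flat face, 10 mm above the bench, at x = +60 mm of the jig: the plate's leading edge is home when it lies against this face. The stop is 150 mm wide, 22 mm high, 25 mm thick; at home the plate's origin is at x = -5 mm of the jig.
- canister: Bystander: aluminium can, 84 mm across, 110 mm tall, origin under its centre; on the side of the bridge away from the robot.
- firebrick: Bystander: fire brick 114 x 60 x 30 mm, origin under its centre; behind the plate on the robot's side, about 130 mm from the jig's centre line.
- screwdriver: Bystander: screwdriver 160 mm long lying about parallel to the jig's x, under 35 mm high, about 112 mm from the centre line, on the side away from the robot, beside the bridge.
- wrench: Bystander: flat wrench 150 mm long lying about parallel to the jig's x, about 140 mm from the centre line on the robot's side, beside the bridge.
- hammer: Bystander: hammer 240 mm long lying across the jig's centre line, about 250 mm beyond the bridge, past the cup.
- rivet_cup: Bystander: steel cup 64 mm across, 45 mm tall, origin under its centre, just behind the end stop.
- offcut: Bystander: square steel offcut 30 x 30 x 45 mm, standing, origin under its centre, near the stop on the robot's side.
Not all that is in view belongs to the job. What is shaped like the plate but green or turquoise is not meant.

How it is judged:
On the way:
1. the plate's leading edge is under the bridge, the plate flat on the bench (x of plate_nose in the frame of jig between -0.015 and 0.045 m and y of plate_nose in the frame of jig between -0.025 and 0.025 m and angle between plate's own z axis and vertical below 0.04 rad and height (world z) of plate below 0.004 m), for 0.05 s.
At the end, for the whole second after the job is handed in: The plate lies flat on the bench (tilt under 0.04 rad, not raised by 4 mm) and still under the bridge, the middle of its leading edge within 4 mm of the stop's face and within 20 mm of the centre line, its length within 0.06 rad of the jig's, with the robot clear of everything (x of plate_nose in the frame of jig between 0.056 and 0.063 m and y of plate_nose in the frame of jig between -0.02 and 0.02 m and angle between the x axis of plate and the x axis of jig, either way round below 0.06 rad and angle between plate's own z axis and vertical below 0.04 rad and height (world z) of plate below 0.004 m and linear speed of plate below 0.01 m/s); the robot touches nothing.
It fails at once if the plate is lifted off the bench by more than 6 mm (height (world z) of plate above 0.006 m).
It fails at once if the plate is tipped by more than 0.08 rad (angle between plate's own z axis and vertical above 0.08 rad).
It fails at once if a bystander is moved by more than 20 mm (distance of any of canister, firebrick, screwdriver, wrench, hammer, rivet_cup, offcut from where it was at the start of the episode above 0.02 m).
It also fails if it takes over 58 s, if anything falls off the work surface, if the arm or the gripper's body presses on something with over 40 N, if the wrist force passes 120 N, or if a joint passes its speed limit or range.

ROBOT

A 6-joint arm with a two-finger parallel gripper is mounted at the origin on the work surface. World frame = base frame: x ahead of the robot, y to its left, z up, the work surface at z = 0. Lengths are in m, angles in rad, forces in N, time in s.
With the tool pointing down it reaches from about 0.15 to 0.775 m from the base axis. Payload 6.1 kg.
Tool frame: the origin (TCP) lies at the very end of the fingers, on their centre line; the grasp point (between the pads) lies 19 mm behind it (hold_point_z is the distance from the TCP to the grasp point, in m); z points along the fingers, y is the line along which they close (so a half turn about z gives the same grasp; the last joint's range is limited). The gripper opens to 85 mm and grips with 20 to 120 N. Pads are 22 mm wide; open, the fingers measure 114 mm over their backs; the gripper's body (76 mm by 85 mm) begins 54 mm behind the grasp point. The pads swing forward as they close: fully open they stand 13 mm farther back than shut.
Start: joints at [-1.251, 0.126, -0.04, 1.405, 0, 1.571], TCP at [0.165, -0.498, 0.231] pointing down, gripper open.
Joint ranges: [-2.72, 2.72], [-0.95, 1.95], [-1.27, 1.35], [-1.78, 2.02], [-1.46, 1.47], [-3.14, 3.14]. Speed limits (rad/s): [2.39, 2.39, 3.01, 3.14, 3.14, 3.14].

INTERFACE

Orientations are given as a rotation vector (axis times angle).
In Python, from workcell import state, read_camera, get_calibration, close_job, hold_point_z gives the robot as it stands. The module is installed in compiled form; this text tells all that it offers.
- The arm moves only by the shell command python3 -m jog 'ROWS'. ROWS is JSON, a list of rows, each a list of 5 numbers: the shift along the world's x, y, z in m, then the turn about the world's z in degrees, then the closure, from 0 (fully open) to 1 (shut). A call has exactly 10 rows; each row is the pose to reach, as a shift and turn from the pose commanded when the call began; what a row does not reach only later rows make up. A row lasts 1/8 s, in which the tool goes at most 62.5 mm and 10.7 degrees, less where a joint would pass 70% of its speed; a pose out of reach is approached as far as the arm can. A call with a gripper value outside its range is refused whole. The fingers move at their own pace and stop on an object; the grip force is fixed at half the most. Time passes only in rows, so rows that repeat a pose let the fingers close, or fill a call up. It gives the time, the measured TCP pose, the force, the opening and the grip force at its end, in the units of the state.
- state(): the state, without advancing time (a new reading comes with each control period).
- read_camera(name): name is "side" or "top" or "wrist"; returns (picture, depth): 420x560x3 uint8, blue, green, red; 420x560 float32, m along the optical axis (not along the pixel's ray), 0 where there is no reading.
- get_calibration(name): a dict with "K" (3x3 intrinsics, pixels), "k1" (the pictures are not rectified: a ray, as slopes to the right and down, at radius r is drawn at 1 + k1 r^2 times it, then the intrinsics apply), "world_to_cam" (4x4, takes a point from world to camera coordinates). Camera axes: x right, y down, z forward; pixel columns grow to the right and rows downward; lengths in m; the calibration is good to about 2 mm. A picture is of the moment at which its call begins: read the wrist's pose just before it. get_calibration takes no time and is no camera call; for the wrist camera it gives the pose at the moment of the call.
- close_job(): hands the job in; it is judged then, once.
The state is a dict: "time": time; "joints": joint angles; "dq": joint speeds; "effort": joint torques, N m; "tool_pos": TCP position; "ee_rot": TCP orientation; "force": force on the tool from outside, world axes, zero at the start; "wrist_torque": the same for the moment, N m; "width": finger opening in m; "finger_force": force on a finger pad.
Only numpy, scipy, OpenCV 4.12 (cv2) and the standard library are available. Lean on these libraries where they do the work, as an engineer would, in place of code of your own. Each camera call takes 0.05 s, during which the arm holds its last target. There are 200 camera calls.

## Working session

There is one attempt and no reset: what is moved stays moved. The work goes in short steps, Python scripts to look and compute and a shell command to move; the robot and the scene stay as the last step left them, time stands still between calls to the robot, and variables do not carry over. Pictures are saved under pics/ and viewed, at most 13 in all, crops included, and the job is handed in when it is done.

```bash
mkdir -p pics
cat > h.py <<'E'
import numpy as np, cv2
from workcell import *
def snap(n,f):
    c=get_calibration(n); im,d=read_camera(n); cv2.imwrite('pics/%s.png'%f,im); np.savez('pics/%s.npz'%f,d=d,K=c['K'],k1=c['k1'],T=c['world_to_cam']); return im,d,c
def ray(f,u,v):
    z=np.load('pics/%s.npz'%f);K=z['K'];k=float(z['k1']);x=np.array([(u-K[0,2])/K[0,0],(v-K[1,2])/K[1,1]]);s=x.copy()
    for _ in range(20): s=x/(1+k*(s@s))
    T=np.linalg.inv(z['T']); return T[:3,3],T[:3,:3]@np.array([s[0],s[1],1]),z['d']
def atz(f,u,v,h):
    o,r,_=ray(f,u,v); return o+r*(h-o[2])/r[2]
def dep(f,u,v):
    o,r,d=ray(f,u,v); return o+r*d[int(round(v)),int(round(u))]
E
python3 - <<'E'
from h import *
snap('top','top0');snap('side','side0')
s=state();print(s['time'],s['tool_pos'],s['ee_rot'],s['width'],s['force'],hold_point_z)
E
```

```text
0.1 [ 0.1649336  -0.49802068  0.23059255] [-3.10008622e+00 -4.99966724e-01  3.81240957e-04] 0.08541613700820279 [-0.03831913  0.62727801 -0.79628089] 0.0187
```

View pics/top0.png

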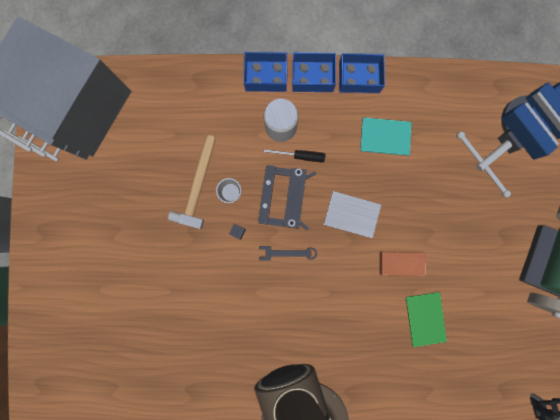

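View pics/side0.png

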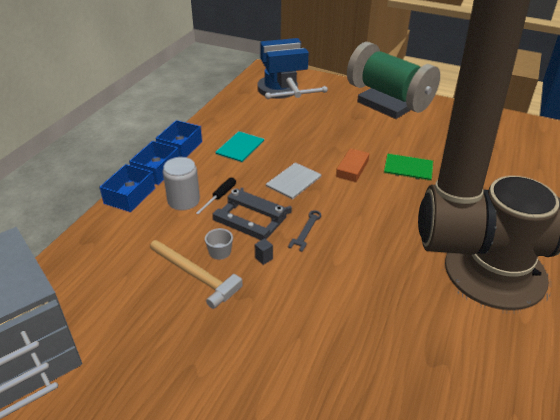

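The top view shows the jig around (283,196), with the bridge bar at about u=297 and the stop at about u=267. The plate is the bright slab at (353,214); the green and turquoise slabs are decoys. I'll enlarge the crop.

Run:
```python
from h import *
a=cv2.imread('pics/top0.png')[155:245,250:390]
cv2.imwrite('pics/c1.png',cv2.resize(a,None,fx=5.5,fy=5.5,interpolation=cv2.INTER_CUBIC))
b=cv2.imread('pics/side0.png')[155:245,205:335]
cv2.imwrite('pics/c2.png',cv2.resize(b,None,fx=6,fy=6,interpolation=cv2.INTER_CUBIC))
```

```text
(no output)
```

View pics/c1.png

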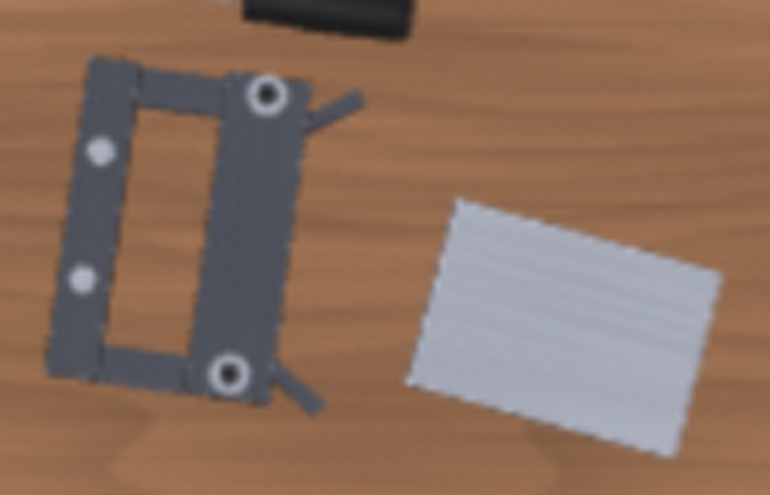

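View pics/c2.png

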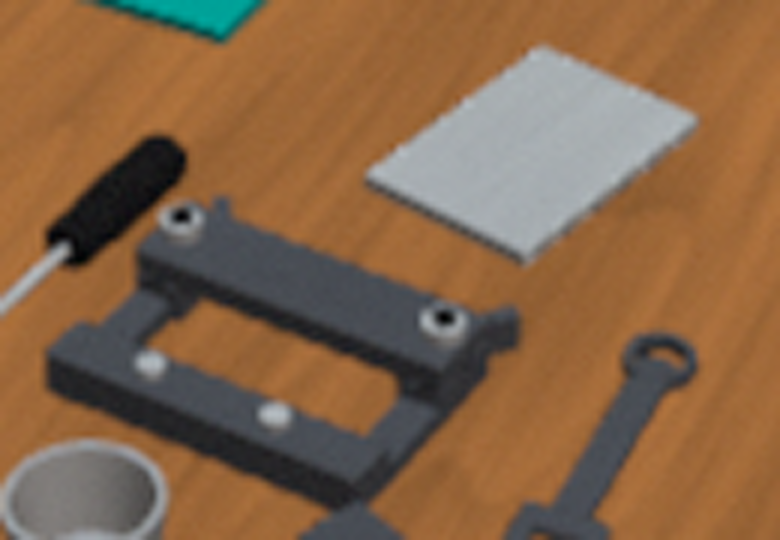

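The top crop puts the plate corners at (457,199), (721,273), (675,457) and (407,384), with the bridge bolts at (267,95) and (230,374). The side crop puts the plate corners at (543,45), (697,121), (527,262) and (367,180), with the bolts at (182,217) and (444,319). Next I'll triangulate these.

Run:
```python
from h import *
t=lambda p:((p[0]+.5)/5.5-.5+250,(p[1]+.5)/5.5-.5+155)
s=lambda p:((p[0]+.5)/6-.5+205,(p[1]+.5)/6-.5+155)
def tri(a,b):
    o,r,_=ray('top0',*t(a));q,w,_=ray('side0',*s(b))
    k=np.linalg.lstsq(np.c_[r,-w],q-o,rcond=None)[0];p=o+r*k[0];p2=q+w*k[1];return (p+p2)/2,np.linalg.norm(p-p2)
np.set_printoptions(precision=4,suppress=True)
P=[(457,199),(721,273),(675,457),(407,384)];Q=[(543,45),(697,121),(527,262),(367,180)]
# side order: left-front.. correspond top: far-lead, far-tail, near-tail, near-lead
Q=[Q[3],Q[0],Q[1],Q[2]]
for a,b in zip(P,Q): print('plate',*tri(a,b),atz('top0',*t(a),.014),atz('side0',*s(b),.014))
for a,b in [((267,95),(182,217)),((230,374),(444,319)),((100,151),(150,363)),((82,279),(274,413))]: print('bolt',*tri(a,b))
c=np.mean([atz('top0',*t(a),.014) for a in P],0);c2=np.mean([atz('side0',*s(a),.014) for a in Q],0);print('centre',c,c2)
for n,a in [('brTL',(236,73)),('brTR',(311,83)),('brBR',(268,405)),('brBL',(187,392))]: print(n,atz('top0',*t(a),.032))
for n,a in [('stTR',(140,63)),('stBR',(101,380)),('stTL',(93,57)),('stBL',(47,375))]: print(n,atz('top0',*t(a),.022))
for n,a in [('wing',(361,97)),('wing',(320,410))]: print(n,atz('top0',*t(a),.018))
# brick, other
for n,p in [('brick',(382,252)),('brick',(425,253)),('brick',(425,275)),('brick',(382,275))]: print(n,atz('top0',*p,.03))
```

```text
plate [ 0.6011 -0.0682  0.0089] 0.0020013343238213096 [ 0.5995 -0.068   0.014 ] [ 0.5992 -0.0618  0.014 ]
plate [ 0.5672 -0.1919  0.0131] 0.0025840962483488494 [ 0.566  -0.1922  0.014 ] [ 0.568  -0.1902  0.014 ]
plate [ 0.4818 -0.1703  0.0094] 0.0043542158693031146 [ 0.4797 -0.17    0.014 ] [ 0.4818 -0.1632  0.014 ]
plate [ 0.5143 -0.0448  0.0079] 0.0027977631566416367 [ 0.5128 -0.0447  0.014 ] [ 0.5129 -0.0372  0.014 ]
bolt [0.6446 0.0226 0.0383] 0.0024149870330760427
bolt [0.517  0.0387 0.0381] 0.0028956911461178415
bolt [0.6202 0.0992 0.0255] 0.0028359863124165115
bolt [0.5608 0.1069 0.0261] 0.002944219507569321
centre [ 0.5395 -0.1187  0.014 ] [ 0.5405 -0.1131  0.014 ]
brTL [0.6547 0.0362 0.032 ]
brTR [0.6504 0.0017 0.032 ]
brBR [0.5019 0.0206 0.032 ]
brBL [0.5076 0.0576 0.032 ]
stTR [0.6608 0.0806 0.022 ]
stBR [0.5131 0.0972 0.022 ]
stTL [0.6635 0.1025 0.022 ]
stBL [0.5152 0.1221 0.022 ]
wing [ 0.6465 -0.0226  0.018 ]
wing [ 0.5003 -0.004   0.018 ]
brick [ 0.4437 -0.191   0.03  ]
brick [ 0.4415 -0.3016  0.03  ]
brick [ 0.3859 -0.3014  0.03  ]
brick [ 0.3859 -0.191   0.03  ]
```

Estimated jig pose: origin (0.580, 0.030), x axis (0.12, 0.993). The plate's centre is at (0.540, -0.117), heading (0.258, 0.966), which in the jig frame is (-151, +22 mm) at -0.14 rad. I'll hover behind the tail with the fingers part closed and lined up across it.

```bash
python3 -m jog '[[0.05,0.04,0,8,0.4],[0.10,0.08,0,16,0.4],[0.15,0.12,0,24,0.4],[0.20,0.16,0,32,0.4],[0.25,0.20,0,40,0.4],[0.30,0.24,0,48,0.4],[0.35,0.27,0,57,0.4],[0.35,0.27,-0.04,57,0.4],[0.35,0.27,-0.08,57,0.4],[0.35,0.27,-0.08,57,0.4]]'
python3 - <<'E'
from h import *
snap('wrist','w1');s=state();print(s['tool_pos'],s['ee_rot'],s['width'])
E
```

```text
time: 1.35
tool_pos: [0.513, -0.2271, 0.1478]
ee_rot: [-2.481, -1.916, 0.005]
force: [-0.0, -0.1, 0.2]
width: 0.051
finger_force: 0.0
[ 0.51404143 -0.22789743  0.15037242] [-2.484574   -1.91773161  0.00257275] 0.051434794943963996
```

View pics/w1.png

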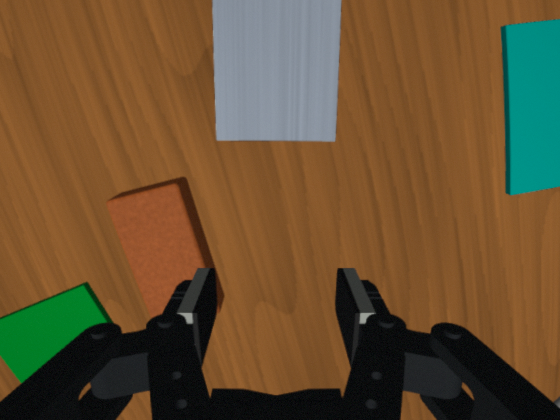

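The plate's tail is at (217,141) to (335,141), square to the fingers and centred between them. The brick is just to the left, with its nearest corner around (222,300). I'll compute the world positions.

Run:
```python
from h import *
for p in [(217,140),(335,140),(213,2),(341,2)]: print('plate',atz('w1',*p,.014),dep('w1',*p))
for p in [(185,178),(222,300),(110,200)]: print('brick',atz('w1',*p,.03))
from scipy.spatial.transform import Rotation as R
print(R.from_rotvec(state()['ee_rot']).as_matrix()[:,1])
```

```text
plate [ 0.48205349 -0.16960203  0.014     ] [ 0.48204186 -0.1696053   0.01393734]
plate [ 0.56775251 -0.19189532  0.014     ] [ 0.56773757 -0.19187938  0.01411998]
plate [ 0.50679757 -0.07711858  0.014     ] [ 0.50685511 -0.07728785  0.0145992 ]
plate [ 0.59261487 -0.09962186  0.014     ] [ 0.5927609  -0.09948498  0.01331922]
brick [ 0.45419212 -0.18895836  0.03      ]
brick [ 0.45069182 -0.29201588  0.03      ]
brick [ 0.39306237 -0.19014156  0.03      ]
[ 0.96737705 -0.25331852 -0.00337086]
```

```bash
python3 -m jog '[[0,0,-0.04,0,0.4],[0,0,-0.08,0,0.4],[0,0,-0.11,0,0.4],[0,0,-0.13,0,0.4],[0,0,-0.138,0,0.4],[0,0,-0.141,0,0.4],[0,0,-0.143,0,0.4],[0,0,-0.145,0,0.4],[0,0,-0.146,0,0.4],[0,0,-0.146,0,0.4]]'
python3 - <<'E'
from h import *
im,d,c=snap('side','s1');s=state();print(s['tool_pos'],s['force'],s['width'])
p=c['world_to_cam']@np.r_[s['tool_pos'],1];u,v=(c['K']@(p[:3]/p[2]))[:2].astype(int);print(u,v)
cv2.imwrite('pics/s1c.png',cv2.resize(im[v-60:v+30,u-60:u+60],None,fx=6,fy=6,interpolation=cv2.INTER_CUBIC))
E
```

```text
time: 2.65
tool_pos: [0.515, -0.2284, 0.0054]
ee_rot: [2.487, 1.919, 0.0]
force: [0.9, 0.0, -0.1]
width: 0.0511
finger_force: 0.0
[ 0.51505604 -0.22836638  0.00536654] [-0.19778488  0.2622256  -0.63285085] 0.051089578787340724
317 161
```

View pics/s1c.png

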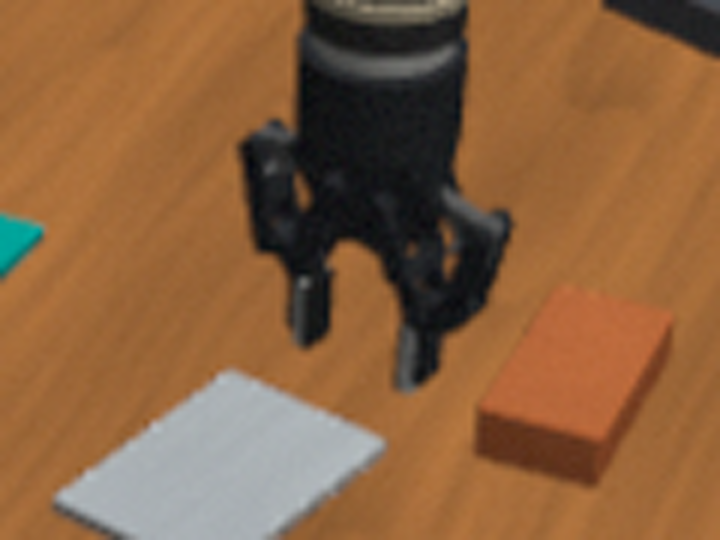

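The fingers stand behind the tail, clear of the brick, with no bench contact. I'll lower in small steps to find the bench.

```bash
python3 -m jog '[[0,0,-0.001,0,0.4],[0,0,-0.002,0,0.4],[0,0,-0.003,0,0.4],[0,0,-0.004,0,0.4],[0,0,-0.005,0,0.4],[0,0,-0.005,0,0.4],[0,0,-0.005,0,0.4],[0,0,-0.005,0,0.4],[0,0,-0.005,0,0.4],[0,0,-0.005,0,0.4]]'
```

```text
time: 3.95
tool_pos: [0.5151, -0.2284, 0.0003]
ee_rot: [2.487, 1.919, 0.0]
force: [0.2, 0.2, -0.3]
width: 0.0513
finger_force: 0.0
```

```bash
cat > wp.py <<'E'
import numpy as np
O=np.array([.5795,.030]);a=np.array([.12,.993]);a/=np.linalg.norm(a);b=np.array([-a[1],a[0]])
def tcp(x,y,th,off=76): # plate origin in jig mm, rad
    return O+a*(x-off*np.cos(th))/1e3+b*(y-off*np.sin(th))/1e3
if __name__=='__main__':
    c=np.array([.5151,-.2284])
    for w in [(-156,22,-.14),(-151,21,-.14),(-125,16,-.14),(-100,12,-.14),(-60,5,-.10),(-30,1.5,-.05),(-5,0,0)]:
        p=tcp(*w);print(w,p.round(4),((p-c)*1e3).round(1),'turn',round(np.degrees(w[2]+.14),1))
E
python3 wp.py
```

```text
(-156, 22, -0.14) [ 0.5194 -0.1957] [ 4.3 32.7] turn 0.0
(-151, 21, -0.14) [ 0.521  -0.1908] [ 5.9 37.6] turn 0.0
(-125, 16, -0.14) [ 0.5291 -0.1656] [14.  62.8] turn 0.0
(-100, 12, -0.14) [ 0.536  -0.1413] [20.9 87.1] turn 0.0
(-60, 5, -0.1) [ 0.5507 -0.1031] [ 35.6 125.3] turn 2.3
(-30, 1.5, -0.05) [ 0.5615 -0.0745] [ 46.4 153.9] turn 5.2
(-5, 0, 0) [ 0.5698 -0.0504] [ 54.7 178. ] turn 8.0
```

```bash
python3 -m jog '[[0.003,0.016,0,0,0.4],[0.004,0.028,0,0,0.4],[0.005,0.034,0,0,0.4],[0.006,0.039,0,0,0.4],[0.008,0.045,0,0,0.4],[0.010,0.051,0,0,0.4],[0.012,0.057,0,0,0.4],[0.014,0.063,0,0,0.4],[0.014,0.063,0,0,0.4],[0.014,0.063,0,0,0.4]]'
python3 - <<'E'
from h import *
snap('wrist','w2');snap('top','t2')
E
```

```text
time: 5.2
tool_pos: [0.5291, -0.1649, 0.0002]
ee_rot: [-2.486, -1.92, -0.001]
force: [0.9, 0.7, -0.0]
width: 0.0515
finger_force: 0.0
```

View pics/w2.png

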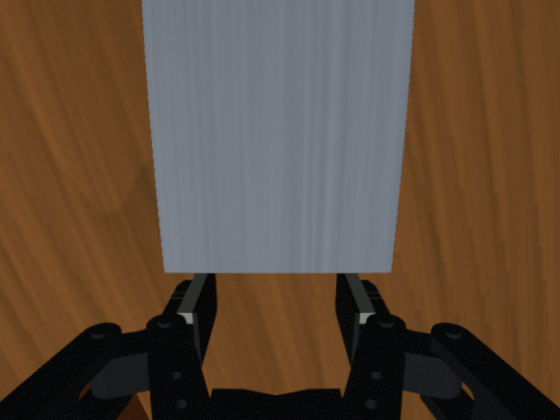

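The tail edge, (164,272) to (393,272), lies right against the fingertips and square to them. The plate's sides run up to (143,0) and (414,0).

```bash
cat >> h.py <<'E'
def plate(f,L,Rr,O=np.array([.5795,.030]),a=np.array([.12,.993])):
    a=a/np.linalg.norm(a);b=np.array([-a[1],a[0]])
    l=atz(f,*L,.014)[:2];r=atz(f,*Rr,.014)[:2];e=(r-l)/np.linalg.norm(r-l);h=np.array([-e[1],e[0]])
    c=(l+r)/2+h*.065-O; print('w',np.linalg.norm(r-l),'jig x,y mm',c@a*1e3,c@b*1e3,'th',np.arctan2(h@b,h@a))
E
python3 - <<'E'
from h import *
plate('w1',(217,141),(335,141));plate('w2',(164,272),(393,272))
E
```

```text
w 0.08861370536385035 jig x,y mm -152.09911505157157 20.320853225976 th -0.13421377520244557
w 0.09002030315168703 jig x,y mm -124.11909258262256 14.649345227240037 th -0.13548218611612997
```

```bash
python3 -m jog '[[0.002,0.006,0,0,0.4],[0.0035,0.012,0,0,0.4],[0.005,0.018,0,0,0.4],[0.007,0.024,0,0,0.4],[0.009,0.030,0,0.3,0.4],[0.011,0.036,0,0.7,0.4],[0.013,0.042,0,1.1,0.4],[0.015,0.048,0,1.5,0.4],[0.017,0.053,0,1.8,0.4],[0.017,0.053,0,1.8,0.4]]'
python3 - <<'E'
from h import *
snap('wrist','w3');snap('side','s3')
c=cv2.imread('pics/s3.png')[140:260,190:350];w=cv2.imread('pics/w3.png')
cv2.imwrite('pics/v3.png',np.hstack([cv2.resize(w,(400,300)),cv2.resize(c,(400,300),interpolation=cv2.INTER_CUBIC)]))
E
```

```text
time: 6.55
tool_pos: [0.5464, -0.1116, 0.0004]
ee_rot: [-2.455, -1.959, -0.002]
force: [0.2, 0.1, 0.6]
width: 0.0512
finger_force: 0.0
```

View pics/v3.png

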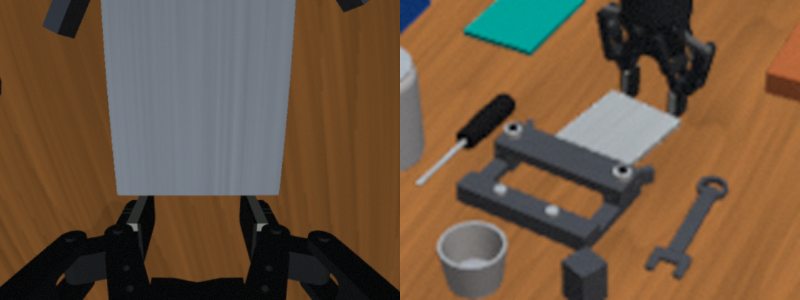

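The plate's nose is under the bridge and it is flat and still against both fingers. The tail edge is about (164,272) to (393,272). The wing tips show at about (82,47) on the left and (497,8) on the right.

Run:
```python
from h import *
plate('w3',(164,272),(393,272))
O=np.array([.5795,.030]);a=np.array([.12,.993]);a/=np.linalg.norm(a);b=np.array([-a[1],a[0]])
for p in [(62,40),(102,53),(476,13),(515,4)]:
    q=atz('w3',*p,.018)[:2]-O;print((q@a*1e3).round(1),(q@b*1e3).round(1),dep('w3',*p)[2])
```

```text
w 0.09012396008171393 jig x,y mm -68.89596040727122 6.364351314399308 th -0.10376991269876186
-41.7 75.3 6.278692184832901e-05
-47.8 62.5 0.0001475504912573644
-47.5 -59.8 -7.662617596748689e-05
-45.1 -73.5 0.0011680988719179608
```

Run:
```python
from wp import *
c=tcp(-69,6.4,-.104);print(c)
for w in [(-55,5,-.085),(-45,4,-.068),(-35,3,-.05),(-25,2.2,-.035),(-15,1.5,-.015),(-9,1,0),(-5,1,0)]:
    print(w,((tcp(*w)-c)*1e3).round(1),round(np.degrees(w[2]+.104),1))
```

```text
[ 0.54796662 -0.11183063]
(-55, 5, -0.085) [ 4.5 13.4] 1.1
(-45, 4, -0.068) [ 7.9 23. ] 2.1
(-35, 3, -0.05) [11.5 32.5] 3.1
(-25, 2.2, -0.035) [14.6 42.2] 4.0
(-15, 1.5, -0.015) [18.  51.8] 5.1
(-9, 1, 0) [20.3 57.6] 6.0
(-5, 1, 0) [20.8 61.5] 6.0
```

```bash
python3 -m jog '[[0.0025,0.007,0,0.5,0.4],[0.0045,0.0135,0,1.1,0.4],[0.006,0.018,0,1.6,0.4],[0.008,0.023,0,2.1,0.4],[0.0098,0.028,0,2.6,0.4],[0.0115,0.0325,0,3.1,0.4],[0.0145,0.042,0,4,0.4],[0.0165,0.047,0,4.6,0.4],[0.018,0.052,0,5.1,0.4],[0.018,0.052,0,5.1,0.4]]'
python3 - <<'E'
from h import *
snap('wrist','w4');w=cv2.imread('pics/w4.png');cv2.imwrite('pics/w4b.png',w)
E
```

```text
time: 7.9
tool_pos: [0.5642, -0.0595, 0.0002]
ee_rot: [-2.365, -2.066, -0.002]
force: [-0.3, -0.1, 0.2]
width: 0.0513
finger_force: 0.1
```

View pics/w4b.png

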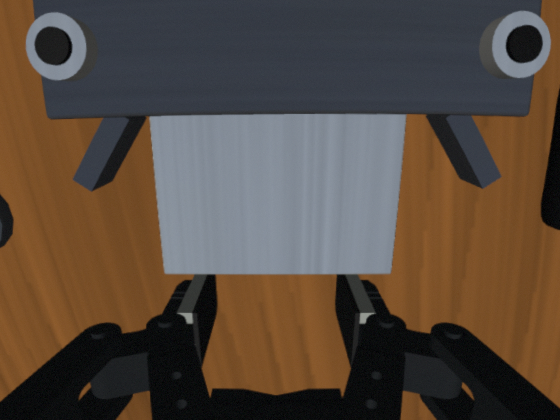

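The plate is nearly in: its tail runs (163,273) to (393,273). The bridge's front edge runs from (48,117) to (529,114), and the bolts are at (54,46) and (522,43).

Run:
```python
from h import *
plate('w4',(163,273),(393,273))
A=atz('w4',54,46,.041);B=atz('w4',522,43,.041);print(A,B,(A+B)/2,'jig angle from +y',np.arctan2((B-A)[1],(B-A)[0]))
A=atz('w4',48,116,.032);B=atz('w4',529,114,.032);print('edge',A,B,(A+B)/2,np.arctan2((B-A)[1],(B-A)[0]), np.linalg.norm(A-B))
m=(A+B)/2; y=(A-B)[:2]/np.linalg.norm((A-B)[:2]);x=np.array([y[1],-y[0]]);O=m[:2]+x*.02;print('O',O,x);plate('w4',(163,273),(393,273),O,x)
```

```text
w 0.09050939416760466 jig x,y mm -14.863439069258494 1.933205817640656 th -0.014561397959161117
[0.5176608  0.03842014 0.041     ] [0.64333608 0.02268573 0.041     ] [0.58049844 0.03055294 0.041     ] jig angle from +y -0.12455089050770297
edge [0.50525645 0.02120299 0.032     ] [0.65203055 0.00228725 0.032     ] [0.5786435  0.01174512 0.032     ] -0.12817009045950079 0.14798798029926916
O [0.58119989 0.03158107] [0.12781946 0.99179745]
w 0.09050939416760466 jig x,y mm -16.66364125278666 3.2994729007223054 th -0.006654062985264973
```

```bash
python3 -m jog '[[0.0008,0.003,0,0.2,0.4],[0.0015,0.005,0,0.4,0.4],[0.002,0.007,0,0.6,0.4],[0.002,0.0085,0,0.6,0.4],[0.002,0.0095,0,0.6,0.4],[0.002,0.010,0,0.6,0.4],[0.002,0.0105,0,0.6,0.4],[0.002,0.0105,0,0.6,0.4],[0.002,0.0105,0,0.6,0.4],[0.002,0.0105,0,0.6,0.4]]'
```

```text
time: 9.2
tool_pos: [0.566, -0.0498, 0.0003]
ee_rot: [-2.356, -2.078, -0.0]
force: [-0.9, -0.7, -0.9]
width: 0.0511
finger_force: 0.7
```

```bash
python3 -m jog '[[0,0.0005,0,0,0.4],[0,0.0005,0,0,0.4],[0,0.001,0,0,0.4],[0,0.001,0,0,0.4],[0,0.0015,0,0,0.4],[0,0.0015,0,0,0.4],[0,0.002,0,0,0.4],[0,0.002,0,0,0.4],[0,0.002,0,0,0.4],[0,0.002,0,0,0.4]]'
python3 -c "
from h import *
snap('wrist','w5');print(state()['effort'])"
```

```text
time: 10.45
tool_pos: [0.566, -0.0481, 0.0003]
ee_rot: [2.356, 2.078, -0.001]
force: [-0.6, -4.0, -1.4]
width: 0.0511
finger_force: 2.3
[ 2.75592640e+00 -5.16689515e+01  3.17886186e+01  4.39473800e-02
  1.36287186e+00 -5.77931595e-02]
```

```bash
python3 -m jog '[[0,0.0005,0,0,0.4],[0,0.0005,0,0,0.4],[0,0.001,0,0,0.4],[0,0.001,0,0,0.4],[0,0.0015,0,0,0.4],[0,0.0015,0,0,0.4],[0,0.002,0,0,0.4],[0,0.002,0,0,0.4],[0,0.002,0,0,0.4],[0,0.002,0,0,0.4]]'
python3 -c "
from h import *
snap('wrist','w6');cv2.imwrite('pics/w6b.png',cv2.imread('pics/w6.png'))"
```

```text
time: 11.75
tool_pos: [0.5659, -0.048, 0.0004]
ee_rot: [2.355, 2.074, -0.005]
force: [-1.3, -11.6, -0.5]
width: 0.0511
finger_force: 5.8
```

View pics/w6b.png

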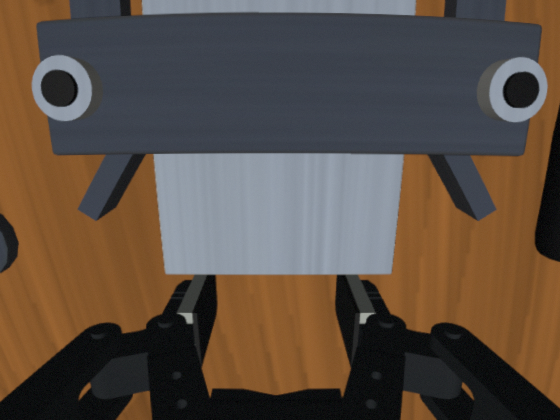

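The plate is square under the bridge, with its tail at (164,274) to (393,274). The tool stalled at 11.6 N, so the plate is against the stop. I'll check the numbers and back away.

```bash
python3 - <<'E'
from h import *
A=atz('w6',55,154,.032);B=atz('w6',526,154,.032);m=(A+B)/2; y=(A-B)[:2]/np.linalg.norm((A-B)[:2]);x=np.array([y[1],-y[0]]);O=m[:2]+x*.02
print(O,x);plate('w6',(164,274),(393,274),O,x);plate('w6',(164,274),(393,274),np.array([.5805,.0306]),np.array([.1245,.992]))
E
python3 -m jog '[[0,-0.002,0,0,0.4],[-0.001,-0.006,0,0,0.4],[-0.003,-0.020,0,0,0.4],[-0.005,-0.040,0,0,0.4],[-0.007,-0.060,0.01,0,0.4],[-0.007,-0.06,0.06,0,0.4],[-0.007,-0.06,0.12,0,0.4],[-0.007,-0.06,0.16,0,0.4],[-0.007,-0.06,0.18,0,0.4],[-0.007,-0.06,0.18,0,0.4]]'
python3 - <<'E'
from h import *
snap('wrist','w7');cv2.imwrite('pics/w7b.png',cv2.imread('pics/w7.png'))
E
```

```text
[0.58155374 0.03131246] [0.12448471 0.99222153]
w 0.09026202627873746 jig x,y mm -5.23803430028133 3.9072081795510836 th -0.0020611507280993368
w 0.09026202627873746 jig x,y mm -4.400072166587374 2.9501635720918706 th -0.0020183931781013282
time: 13.05
tool_pos: [0.56, -0.1071, 0.1828]
ee_rot: [2.355, 2.075, 0.004]
force: [0.6, -0.3, -0.3]
width: 0.0512
finger_force: 0.0
```

View pics/w7b.png

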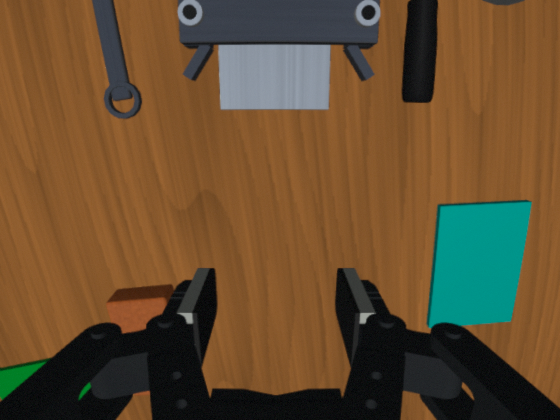

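The plate stayed home: its tail is at (220,108) to (330,108), square under the bridge. The robot is clear and the visible bystanders look undisturbed. I'm handing the job in.

```bash
python3 -c "
from workcell import *
print(close_job())"
```

```text
the job is handed in; nothing more can be done
None
```

The plate was pushed flat under the bridge until it stalled against the end stop (measured about 3–4 mm off the centre line and within 0.01 rad of square), the arm backed clear, and the job was handed in; no verdict was returned.

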